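# Sweep the loose cartridge caps into the catch tray

### The job

Clear the clinic counter: with the closed fingers, gently sweep all three loose grey cartridge caps across the counter and through the open side of the mint catch tray, so that each lies wholly inside it, flat on the counter. The caps are only pushed: do not grip, tip up, lift or press hard on any of them, and leave the spare cartridge, the jar and the steel tray where they stand.

Things in the scene. Friction and masses are not known exactly. Their poses are not given: they have to be found in the camera images.
- cap_a: one of three identical grey plastic cartridge end caps, loose, about 25 g, each lying flat on the counter: a disc 30 mm across and 18 mm high with two bayonet lugs along its own x axis (40 mm over the lugs, 9 mm wide, 8 mm high). Origin: centre of the underside; z up
- cap_b: one of three identical grey plastic cartridge end caps, loose, about 25 g, each lying flat on the counter: a disc 30 mm across and 18 mm high with two bayonet lugs along its own x axis (40 mm over the lugs, 9 mm wide, 8 mm high). Origin: centre of the underside; z up
- cap_c: one of three identical grey plastic cartridge end caps, loose, about 25 g, each lying flat on the counter: a disc 30 mm across and 18 mm high with two bayonet lugs along its own x axis (40 mm over the lugs, 9 mm wide, 8 mm high). Origin: centre of the underside; z up
- catch_tray: mint plastic catch tray fixed to the counter: three upright walls 26 mm high, 5 mm thick, no floor or sill, the counter runs level into it. Inside x from -65 to +60 mm, y from -100 to +100 mm; the side at x = -65 mm is open and faces roughly to the robot's left (+y); back wall at x = +60 mm, with a 3 mm thick flange 16 mm out behind it. Origin: middle, at counter level; z up
- spare_cartridge: white spare cartridge standing upright, a cylinder 42 mm across at the foot, 103 mm high with its neck, loose; leave alone. Origin: centre of the underside
- jar: small amber glass jar with a steel lid, 40 mm across, 45 mm high, loose; leave alone. Origin: centre of the underside
- steel_tray: steel instrument tray 190 mm (its x) by 120 mm (its y), 22 mm high, with a looped wire handle that reaches 35 mm beyond its -x end and up to 37 mm height; loose; leave alone. Origin: centre of the underside
- dispenser: white wall dispenser on a tiled wall stub 300 mm long (x) and 280 mm high, fixed, at the robot's right; it stands out 70 mm to +y from the wall face, with a chrome socket and a locked-in grey cartridge under it. Origin: foot of the wall face, middle of its length

How it is judged:
By the outcome, as a careful person would: the job done as asked, in the order asked, and still so for the second after the job is handed in, with the robot touching nothing.
It also fails if it takes over 66 s, if anything falls off the work surface, if the arm or the gripper's body presses on something with over 40 N, if the wrist force passes 120 N, or if a joint passes its speed limit or range.

### The arm

A 6-joint arm with a two-finger parallel gripper is mounted at the origin on the work surface. World frame = base frame: x ahead of the robot, y to its left, z up, the work surface at z = 0. Lengths are in mm, angles in rad, forces in N, time in s.
With the tool pointing down it reaches from about 325 to 875 mm from the base axis. Payload 4.4 kg.
Tool frame: the origin (TCP) lies on the centre line of the jaws, within the pads' length; the fingertips stand 14 mm ahead of it and the grasp point (between the pads) lies 5 mm behind it (ctrl.nose_length is the distance from the TCP to the fingertips, in mm); z points along the fingers, y is the line along which they close (so a half turn about z gives the same grasp; the last joint's range is limited). The gripper opens to 85 mm and grips with 20 to 120 N. Pads are 22 mm wide; open, the fingers measure 114 mm over their backs; the gripper's body (76 mm by 85 mm) begins 54 mm behind the grasp point. The pads swing forward as they close: fully open they stand 13 mm farther back than shut.
Start: joints at [0.98, 0.207, 1.542, -0, 1.393, -0.15], TCP at [245.341, 520.034, 245.282] pointing down, gripper open.
Joint ranges: [-2.73, 2.73], [-0.86, 2.22], [0.23, 2.46], [-1.11, 4.25], [0.08, 2.63], [-2.82, 2.82]. Speed limits (rad/s): [2.79, 2.79, 3.14, 3.14, 3.14, 3.14].

### API

Orientations are given as a unit quaternion [w, x, y, z].
In Python, from rig import ctrl, inverse_kinematics, viewer, ticket, spotter gives the robot as it stands. The module is installed in compiled form; this text tells all that it offers. Calls block until the motion is done:
- ctrl.move_ptp(position, orientation): joint-space move of the TCP to a pose.
- ctrl.move_linear(position, max_speed=150, ori=None): straight line of the TCP; ori=None keeps the orientation; max_speed is the mean speed in mm/s.
- ctrl.goto_joints(angles): joint-space move.
- ctrl.open_jaws() and ctrl.close(): open the fingers fully, or close them until they stop; the grip force is fixed at half the most.
- ctrl.dwell(seconds).
- inverse_kinematics(position, orientation): joint angles nearest the present ones, or None.
- viewer.capture(name): name is "scene" or "top" or "wrist"; returns a dict with "pixels" (384x512x3 uint8, red, green, blue), "range_z" (384x512 float32, mm along the optical axis (not along the pixel's ray), 0 where there is no reading), "intrinsics" (3x3 intrinsics, pixels), "k1" (the pictures are not rectified: a ray, as slopes to the right and down, at radius r is drawn at 1 + k1 r^2 times it, then the intrinsics apply), "origin" and "orientation" of the camera in the world; the wrist camera has in their place "hand_eye" (4x4, takes a point from camera to tool coordinates, whose origin is the TCP and whose axes are the flange's). Camera axes: x right, y up, looking along -z (the intrinsics and any distortion apply to the point x, -y, -z); pixel columns grow to the right and rows downward; lengths in mm; the calibration is good to about 2 mm. A picture is of the moment at which its call begins: read the wrist's pose just before it.
A pose or a line that the arm cannot do raises ctrl.MotionError and nothing moves.
- ticket.hand_in(): hands the job in; it is judged then, once.
Trained networks look in a picture, given as the dict that the camera call returned (one of the last four; its "shot" number tells which), for a name from the list of things; names that differ only in an ending like _2 or _b are one class to them, and where a whole thing is asked for, a point or a joint stands for the part that bears it (a point fixed in the world has none). Each returns a list of dicts, best first, with "score" (0 to 1); they miss things now and then, are a little off and sometimes report something else, mostly with a low value. They report only what shows in the picture. A call takes as long as a camera call.
- spotter.look_for(name, picture): "position" ([column, row] in pixels, amid what is visible of it).
- spotter.outline_of(name, picture): "pixels" (384x512 bool, what is visible of it) and "position" ([column, row] in pixels, amid what is visible of it).
- spotter.landmark_of(name, picture): "position" ([column, row] in pixels: a listed point, or the origin of a listed thing).
Readings, each from a call of its own:
- ctrl.read_clock(): time.
- ctrl.read_joints(): joint angles.
- ctrl.read_joint_velocities(): joint speeds.
- ctrl.read_effort(): joint torques, N m.
- ctrl.read_tcp_pos(): TCP position.
- ctrl.read_tool_rot(): TCP orientation.
- ctrl.read_force(): force on the tool from outside, world axes, zero at the start.
- ctrl.read_wrist_torque(): the same for the moment, N m.
- ctrl.read_grip_width(): finger opening in mm.
- ctrl.read_grip_force(): force on a finger pad.
Only numpy, scipy, OpenCV 4.12 (cv2) and the standard library are available. Lean on these libraries where they do the work, as an engineer would, in place of code of your own. Each camera call takes 0.05 s, during which the arm holds its last target. There are 200 camera calls.

## Working session

There is one attempt and no reset: what is moved stays moved. The work goes in short steps, each a Python script; the robot and the scene stay as the last script left them, time stands still between calls to the robot, and variables do not carry over. Pictures are saved under pics/ and viewed, at most 10 in all, crops included, and the job is handed in when it is done.

```bash
mkdir -p pics
cat > h.py <<'E'
import numpy as np, cv2
from scipy.spatial.transform import Rotation as R
from rig import ctrl, inverse_kinematics, viewer, ticket, spotter
def rot(q): return R.from_quat([q[1],q[2],q[3],q[0]]).as_matrix()
def cloud(p):
    K=p["intrinsics"];h,w=p["range_z"].shape
    u,v=np.meshgrid(np.arange(w),np.arange(h))
    pts=np.stack([u,v],-1).reshape(-1,1,2).astype(np.float64)
    s=cv2.undistortPoints(pts,np.array(K,float),np.array([p["k1"],0,0,0.])).reshape(h,w,2)
    z=p["range_z"]
    c=np.stack([s[...,0]*z,-s[...,1]*z,-z],-1)
    return c@rot(p["orientation"]).T+np.array(p["origin"])
def save(p,n): cv2.imwrite(f"pics/{n}.png",p["pixels"][...,::-1])
E
cat > m.py <<'E'
from h import *
np.set_printoptions(precision=1,suppress=True)
for cam in ["top","scene"]:
    p=viewer.capture(cam);save(p,cam+"0");C=cloud(p);ok=p["range_z"]>0
    print(cam,p["origin"])
    for n in ["cap_a","catch_tray","spare_cartridge","jar","steel_tray","dispenser"]:
        for o in spotter.outline_of(n,p):
            m=o["pixels"]&ok
            q=C[m]
            if len(q)<5: continue
            print(n,round(o["score"],2),np.round(o["position"]),m.sum(),"med",np.median(q,0),"lo",np.percentile(q,2,axis=0),"hi",np.percentile(q,98,axis=0))
E
python3 m.py
```

```text
top [ 348.3  -41.9 1357.4]
cap_a 0.55 [206. 218.] 81 med [520.9 159.   17.8] lo [509.  145.8   7. ] hi [532.7 173.9  22.1]
cap_a 0.42 [166. 218.] 86 med [515.2 268.5  18.4] lo [503.2 254.6   6. ] hi [527.1 283.5  22.9]
catch_tray 0.61 [342. 219.] 782 med [ 507.2 -248.6    7.2] lo [ 389.2 -280.2   -2.9] hi [ 609.1 -128.1   30.9]
spare_cartridge 0.52 [195. 152.] 238 med [696.4 171.2  82.8] lo [684.2 156.5   3.3] hi [721.8 205.  105.3]
jar 0.69 [240. 162.] 155 med [674.   40.8  44.4] lo [660.8  23.8   5.7] hi [694.8  56.5  50.3]
steel_tray 0.95 [ 96. 211.] 2633 med [561.  479.8   5.7] lo [467.4 414.8  -1.8] hi [654.7 537.3  25.6]
dispenser 0.84 [461. 163.] 5879 med [ 610.3 -541.   250.1] lo [ 485.2 -561.2   13.3] hi [ 776.3 -470.6  281.8]
scene [1435.6  184.4  706. ]
cap_a 0.51 [357. 192.] 92 med [525.5 269.5  13.2] lo [505.6 255.   -0.2] hi [533.6 286.9  18.3]
cap_a 0.49 [321. 188.] 93 med [527.4 161.   13.3] lo [507.7 142.3  -1.7] hi [537.4 178.1  17.6]
cap_a 0.47 [283. 174.] 91 med [505.9  40.5  11.8] lo [464.2  20.6  -3.8] hi [517.3  58.4  18.3]
catch_tray 0.93 [205. 163.] 658 med [ 498.9 -221.4   13.3] lo [ 392.  -270.7   -2.6] hi [ 614.2 -117.1   25.4]
spare_cartridge 0.67 [323. 215.] 418 med [718.1 177.   55.4] lo [698.  159.    2.4] hi [724.2 194.8 101. ]
jar 0.71 [279. 208.] 236 med [693.1  44.4  31.9] lo [663.3  25.7  -1.9] hi [701.   60.4  45. ]
steel_tray 0.91 [426. 211.] 1980 med [565.9 480.    4.3] lo [465.9 415.4  -0.4] hi [658.8 537.   22. ]
dispenser 0.81 [ 88. 141.] 6379 med [ 696.3 -542.7  185. ] lo [ 503.1 -559.2    7. ] hi [ 783.9 -471.5  278. ]
```

```bash
python3 - <<'E'
import cv2
a=cv2.imread("pics/top0.png")[100:300,60:410]
cv2.imwrite("pics/topc.png",cv2.resize(a,None,fx=2.28,fy=2.28,interpolation=cv2.INTER_CUBIC))
E
python3 - <<'E'
from h import *
np.set_printoptions(precision=1,suppress=True)
# third cap in top & tray geometry
p=viewer.capture("top");C=cloud(p)
m=(C[...,2]>10)&(C[...,2]<40)&(p["range_z"]>0)&(C[...,0]>380)&(C[...,0]<640)&(C[...,1]<330)&(C[...,1]>-330)
n,l,s,c=cv2.connectedComponentsWithStats(m.astype(np.uint8))
for i in range(1,n):
    q=C[l==i]
    if len(q)>20: print(len(q),q.mean(0),q.min(0),q.max(0),s[i])
    if len(q)>300:
        print(cv2.minAreaRect(q[:,:2].astype(np.float32)), cv2.boxPoints(cv2.minAreaRect(q[:,:2].astype(np.float32))))
print(ctrl.read_clock(),ctrl.read_tool_rot())
E
```

```text
364 [ 501.1 -214.5   23.3] [ 386.  -267.3   10.3] [ 613.1 -108.1   33.6] [296 183  52  77 364]
((499.83795166015625, -187.985107421875), (129.69642639160156, 211.3004608154297), 80.99180603027344) [[ 385.3 -235.5]
 [ 594.  -268.6]
 [ 614.3 -140.5]
 [ 405.6 -107.4]]
83 [520.4 159.5  17.9] [506.3 142.   10.6] [533.6 174.7  24.4] [199 213  12  10  83]
87 [516.4 269.5  17.9] [503.  252.9  10.3] [530.7 288.8  23.5] [161 215  13  10  87]
85 [500.6  40.3  18. ] [487.   26.1  10.1] [514.7  56.3  25. ] [239 218  11  10  85]
0.75 [0.  0.2 1.  0. ]
```

View pics/topc.png

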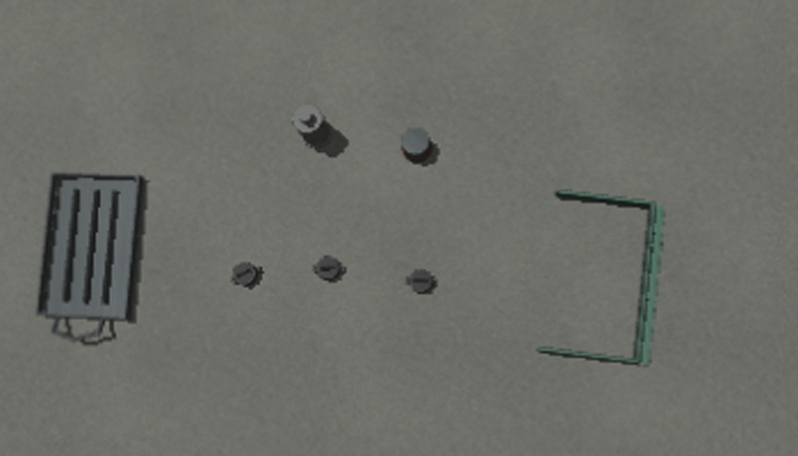

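The crop shows the three caps near (246,274), (328,268) and (421,281). The tray opens to the left, with its back wall from (657,205) to (640,362). The jar, cartridge and steel tray are clear of the lanes. I'll push the nearest cap first and stop partway to check.

```bash
cat >> h.py <<'E'
TX=np.array([-.157,-.988]);TX/=np.linalg.norm(TX);TY=np.array([-TX[1],TX[0]]);T0=np.array([499.8,-188.])
def tw(x,y): return T0+x*TX+y*TY
def wt(p): d=np.asarray(p)-T0; return np.array([d@TX,d@TY])
def quat(d):
    best=None
    for s in (1,-1):
        x=np.array([s*d[0],s*d[1],0]);z=np.array([0,0,-1.]);y=np.cross(z,x)
        q=R.from_matrix(np.c_[x,y,z]).as_quat();q=[q[3],q[0],q[1],q[2]]
        yield q
def push(c,t,frac=1,zp=17.5,v=70,gap=44):
    c=np.array(c,float);t=np.array(t,float);L=np.linalg.norm(t-c);d=(t-c)/L
    s=c-gap*d; e=c+d*(L*frac-26)
    P=lambda a,z:[a[0],a[1],z]
    j0=np.array(ctrl.read_joints()); opts=[]
    for q in quat(d):
        a=inverse_kinematics(P(s,100),q); b=inverse_kinematics(P(e,zp),q)
        if a is not None and b is not None: opts.append((max(abs(a[5]),abs(b[5])),q))
    q=min(opts,key=lambda o:o[0])[1]
    ctrl.move_ptp(P(s,100),q)
    ctrl.move_linear(P(s,zp),100); print("down F",np.round(ctrl.read_force(),1),np.round(ctrl.read_tcp_pos(),1))
    ctrl.move_linear(P(e,zp),v); print("end F",np.round(ctrl.read_force(),1))
    ctrl.move_linear(P(e-25*d,zp),100); ctrl.move_linear(P(e-25*d,100),150)
def caps(cam="top"):
    p=viewer.capture(cam);C=cloud(p)
    m=(C[...,2]>9)&(C[...,2]<26)&(p["range_z"]>0)&(C[...,0]>380)&(C[...,0]<640)&(C[...,1]<330)&(C[...,1]>-330)
    n,l,s,c=cv2.connectedComponentsWithStats(m.astype(np.uint8))
    for i in range(1,n):
        q=C[l==i]
        if len(q)>15: x=(q[:,:2].min(0)+q[:,:2].max(0))/2; print(cam,len(q),np.round(q.mean(0),1),np.round(x,1),"tray",np.round(wt(q.mean(0)[:2]),1))
    return p
E
python3 - <<'E'
from h import *
ctrl.close(); print(ctrl.nose_length, ctrl.read_grip_width(),ctrl.read_clock())
push([500.6,40.3],tw(20,-55),frac=.5)
save(caps("top"),"t1");p=caps("scene");save(p,"s1")
print(ctrl.read_clock(),ctrl.read_joints())
E
```

```text
14.0 0.10836616550465078 1.5167
down F [-0.7  0.  -0.8] [511.7  83.1  18.1]
end F [-0.2 -0.4  0.3]
top 180 [ 553.2 -228.    20.4] [ 520.9 -203.3] tray [31.1 59. ]
top 86 [520.3 159.9  18.1] [519.8 160.1] tray [-346.8  -34.4]
top 92 [516.2 269.6  17.1] [516.9 270.5] tray [-454.5  -55.6]
top 19 [463.3 -92.1  17.5] [464.8 -91.5] tray [-89.  -51.1]
top 23 [ 404.5 -233.2   19.9] [ 405.  -231.4] tray [ 59.6 -87.1]
top 20 [ 400.3 -155.9   21.8] [ 401.3 -155.5] tray [ -16.1 -103.3]
scene 432 [ 505.5 -206.7   17.9] [ 502.3 -186.3] tray [17.6  8.6]
scene 42 [471.8 -81.7  15.5] [471.1 -81.6] tray [-100.6  -44.3]
scene 54 [525.4 160.7  15.2] [523.1 160.4] tray [-348.4  -29.5]
scene 58 [521.2 270.3  15.3] [517.9 270.8] tray [-456.   -50.8]
7.7833 [-2.40820854e-01  1.95238031e-01  1.89177653e+00 -4.57036444e-05
  1.05755976e+00 -1.90800874e-03]
```

Run:
```python
from h import *
push([467,-82.5],tw(20,-55))
push([520.4,159.7],tw(20,55),frac=.5)
save(caps("top"),"t2");p=caps("scene");save(p,"s2")
print(ctrl.read_clock())
```

```text
down F [0.  1.  0.3] [476.8 -39.6  18. ]
end F [-0.3  0.2  0.4]
down F [0.7 0.3 0.6] [517.5 203.7  18.1]
end F [-0.3 -0.1  0.7]
top 133 [ 582.3 -222.2   20.3] [ 563.1 -203.6] tray [20.8 86.9]
top 71 [537.3 -34.9  18.1] [537.  -36.5] tray [-157.1   13. ]
top 91 [516.3 269.5  17.8] [516.6 271. ] tray [-454.4  -55.5]
top 37 [ 454.6 -242.2   21.8] [ 453.8 -242.3] tray [ 60.6 -36.1]
top 88 [ 441.2 -202.1   17. ] [ 441.1 -202.5] tray [ 23.1 -55.7]
top 18 [ 410.8 -235.8   21.6] [ 408.9 -235.6] tray [ 61.1 -80.4]
top 29 [ 392.3 -206.4   22.1] [ 392.7 -204.9] tray [  35.  -103.2]
scene 434 [ 505.1 -206.3   17.9] [ 503.1 -186.2] tray [17.3  8.2]
scene 44 [ 445.8 -202.4   15. ] [ 444.4 -203.5] tray [ 22.6 -51.1]
scene 54 [543.  -31.1  14.8] [540.5 -31.5] tray [-161.8   18. ]
scene 58 [521.1 269.7  15.1] [521.  271.1] tray [-455.4  -50.8]
18.8333
```

View pics/s2.png

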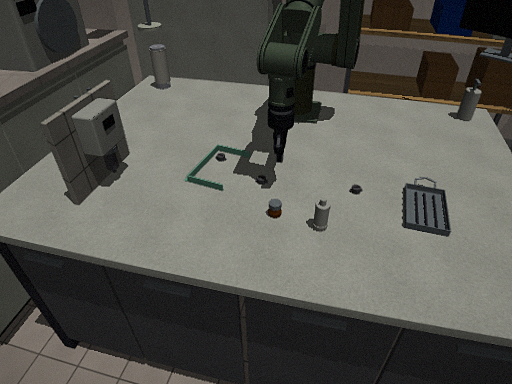

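The first cap is inside the tray near (220,157). The second is lying flat just outside the mouth near (262,180), and the third is untouched at (356,188).

Run:
```python
from h import *
push([537.6,-32.5],tw(20,55))
push([516.3,269.6],tw(18,0),frac=.6)
save(caps("top"),"t3");p=caps("scene");save(p,"s3")
print(ctrl.read_clock())
```

```text
down F [-0.1 -0.4  0.3] [535.1  11.3  18.1]
end F [ 0.7 -0.7 -0.9]
down F [ 0.5 -1.3  0.8] [518.8 313.9  18.2]
end F [ 0.5 -0.4  0.3]
top 152 [ 563.  -225.6   19.9] [ 536.9 -203.9] tray [27.3 68.4]
top 80 [ 551.1 -219.5   17.8] [ 551.2 -219.4] tray [23.1 55.6]
top 30 [542.4 169.9  17.9] [542.  170.8] tray [-360.2  -14.1]
top 41 [ 424.7 -237.5   20.5] [ 423.4 -235.9] tray [ 60.7 -66.4]
top 87 [ 441.2 -202.1   17.6] [ 440.9 -200.9] tray [ 23.1 -55.7]
top 28 [ 403.8 -136.4   22.6] [ 404.8 -135.5] tray [ -35.9 -102.9]
scene 439 [ 507.7 -206.5   17.8] [ 503.8 -186.2] tray [17.  10.7]
scene 46 [ 446.3 -201.9   14.9] [ 443.4 -203.7] tray [ 22.1 -50.7]
scene 52 [ 556.4 -219.3   15.1] [ 553.2 -220.2] tray [22.  60.8]
scene 60 [545.3 162.1  15. ] [542.8 162.2] tray [-352.9  -10. ]
32.6083
```

Run:
```python
from h import *
ctrl.move_linear([480,60,180],200)
p=caps("top"); a=p["pixels"][180:260,170:270]; b=caps("scene")["pixels"][150:230,270:370]
cv2.imwrite("pics/z4.png",cv2.resize(np.hstack([a,b]),None,fx=4,fy=4,interpolation=cv2.INTER_CUBIC)[...,::-1])
print(ctrl.read_clock())
```

```text
top 17 [ 607.7 -151.8   19.9] [ 608.9 -152.2] tray [-52.7 100.9]
top 23 [ 602.6 -185.3   19.6] [ 602.1 -186.4] tray [-18.8 101.1]
top 41 [ 593.6 -240.3   19.9] [ 591.5 -237.4] tray [ 36.9 100.8]
top 83 [ 551.  -219.5   17.4] [ 551.6 -220.1] tray [23.1 55.5]
top 27 [ 539.7 -255.8   20.3] [ 539.6 -256.2] tray [60.7 50. ]
top 36 [ 480.2 -246.    20.2] [ 479.1 -246.2] tray [ 60.3 -10.3]
top 84 [ 441.1 -202.7   18. ] [ 440.5 -204.9] tray [ 23.8 -55.7]
top 21 [ 411.  -235.8   21.5] [ 410.3 -235.9] tray [ 61.2 -80.2]
top 20 [ 403.  -138.8   22.7] [ 403.2 -138.5] tray [ -33.4 -103.3]
top 22 [ 395.6 -186.1   22. ] [ 394.6 -187.8] tray [  14.5 -103.2]
scene 434 [ 507.8 -206.8   17.8] [ 503.1 -186.6] tray [17.3 10.8]
scene 46 [ 446.3 -202.    14.8] [ 444.8 -203.8] tray [ 22.2 -50.7]
scene 51 [ 555.5 -219.2   14.9] [ 552.7 -220.3] tray [22.1 59.9]
scene 58 [544.8 162.1  14.9] [541.8 162. ] tray [-352.8  -10.5]
33.3
```

View pics/z4.png

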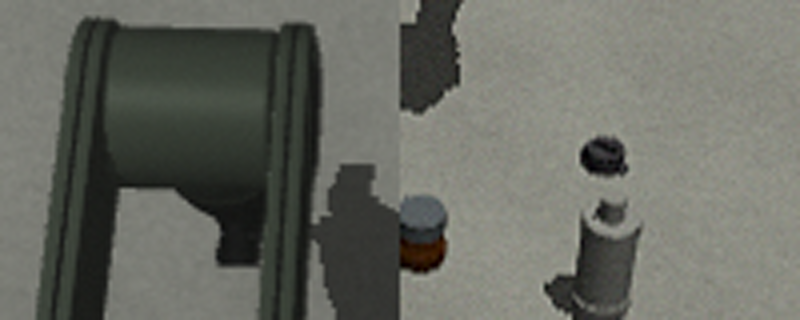

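The arm hides the cap from the top camera. In the scene crop it lies flat with its lug pointing towards +x/+y, after slipping sideways off the fingers. I'll re-aim slightly to the lug side and push in stages.

Run:
```python
from h import *
push([543,162],tw(18,0)+[2,0],frac=.4,v=80)
p=caps("top");b=caps("scene");save(b,"s5")
cv2.imwrite("pics/z5.png",cv2.resize(np.hstack([p["pixels"][180:280,200:320],b["pixels"][130:230,250:350]]),None,fx=3.5,fy=3.5,interpolation=cv2.INTER_CUBIC)[...,::-1])
print(ctrl.read_clock())
```

```text
down F [ 0.9 -0.   0.3] [549.  205.8  18.2]
end F [ 0.4 -0.1  0.1]
top 30 [ 606.8 -160.2   18.8] [ 607.3 -162.5] tray [-44.3 101.3]
top 45 [ 597.6 -219.7   19.3] [ 598.1 -218.6] tray [ 15.9 101.5]
top 82 [ 533.6 -254.8   20.5] [ 530.  -254.7] tray [60.6 43.9]
top 84 [ 551.1 -219.1   17.5] [ 551.3 -218.6] tray [22.7 55.6]
top 88 [ 441.2 -202.    17.6] [ 440.9 -202.7] tray [ 23.  -55.7]
top 32 [ 416.6 -236.3   20.8] [ 419.5 -237.9] tray [ 60.8 -74.5]
scene 428 [ 506.9 -206.9   18.1] [ 504.2 -185.8] tray [17.5 10. ]
scene 44 [ 446.6 -202.1   15. ] [ 443.1 -203.7] tray [ 22.3 -50.4]
scene 54 [ 556.5 -218.9   14.9] [ 555.4 -220.1] tray [21.7 60.8]
scene 55 [508.3  73.   14.8] [505.4  72.2] tray [-259.1  -32.6]
38.45
```

View pics/z5.png

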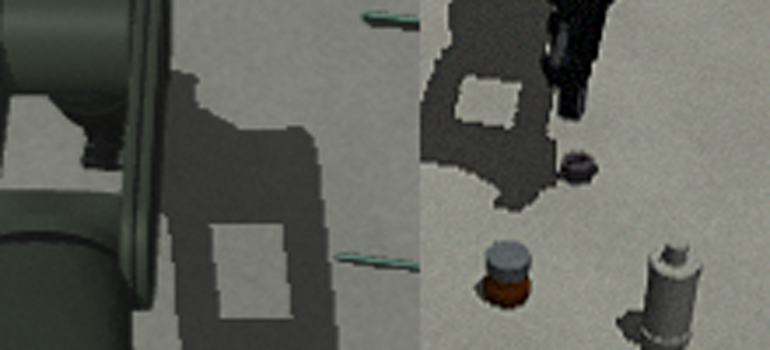

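The cap slipped towards -x this time and is now at about (503,73), still flat. I'll push in short strokes and re-aim with the camera after each one, without lifting the fingers.

```bash
cat > loop.py <<'E'
from h import *
Z=17.5
def find(c0,r,f=None,d=None):
    p=viewer.capture("scene");C=cloud(p);xy=C[...,:2]-np.array([5,0])
    m=(C[...,2]>9)&(C[...,2]<24)&(np.hypot(*np.moveaxis(xy-c0,-1,0))<r)
    if f is not None: m&=((xy-f)@d>12)
    q=xy[m]; return q.mean(0) if len(q)>15 else None
def aim(c,t):
    d=(t-c)/np.linalg.norm(t-c); x=rot(ctrl.read_tool_rot())[:2,0]
    return d,max(quat(d),key=lambda q:rot(q)[:2,0]@x)
t=tw(18,0);c=np.array([503.3,72.8]);first=True
for k in range(9):
    L=np.linalg.norm(t-c)
    if wt(c)[0]>2 or ctrl.read_clock()>59: break
    d,q=aim(c,t);s=c-37*d
    if first: ctrl.move_ptp([*s,60],q);ctrl.move_linear([*s,Z],100);first=False
    else: ctrl.move_linear([*s,Z],80,q)
    st=min(48,L);f=c+d*(st-26)
    ctrl.move_linear([*f,Z],80)
    b=f-12*d;ctrl.move_linear([*b,Z],80)
    n=find(c+d*st,32,b,d)
    print(np.round(c+d*st,1),n,round(ctrl.read_clock(),2))
    if n is None: break
    c=n
print("tray",wt(c)); x,y,_=ctrl.read_tcp_pos()
ctrl.move_linear([x,y,130],150)
p=viewer.capture("scene");save(p,"s6");print(ctrl.read_clock());caps("top")
E
python3 loop.py
```

```text
[502.2  24.8] [500.4948586   24.14170493] 40.62
[499.8 -23.9] [499.41039711 -23.98506915] 42.11
[498.8 -72. ] [499.64868103 -72.13421509] 43.59
[ 498.7 -120.1] [ 499.80329731 -119.79833598] 45.08
[ 498.2 -167.8] [ 497.1616705  -167.85338037] 46.58
[ 497.  -205.8] [ 497.36000951 -206.33751944] 47.93
tray [18.49321661  0.46809439]
48.8833
top 81 [ 440.2 -202.6   17.7] [ 440.6 -202.4] tray [ 23.8 -56.5]
```

Run:
```python
from h import *
ctrl.move_linear([420,60,250],250)
p=caps("top");b=caps("scene")
cv2.imwrite("pics/z7.png",cv2.resize(np.hstack([p["pixels"][160:280,270:390],b["pixels"][110:230,160:300]]),None,fx=3,fy=3,interpolation=cv2.INTER_CUBIC)[...,::-1])
print(ctrl.read_clock(),ctrl.read_force())
```

```text
top 75 [ 597.2 -216.    19.8] [ 592.  -214.8] tray [ 12.4 100.6]
top 37 [ 546.3 -257.2   20. ] [ 544.3 -258.7] tray [61.  56.8]
top 85 [ 551.1 -219.7   17.3] [ 551.8 -221.7] tray [23.3 55.6]
top 82 [ 497.8 -207.4   17.8] [ 498.1 -207.8] tray [19.5  1.1]
top 28 [ 480.6 -246.3   20.5] [ 481.8 -247. ] tray [60.6 -9.8]
top 87 [ 441.2 -202.2   18. ] [ 440.7 -203.8] tray [ 23.2 -55.7]
top 47 [ 422.5 -237.4   21.2] [ 419.1 -236.3] tray [ 60.9 -68.6]
scene 436 [ 506.9 -206.7   17.9] [ 503.3 -186.5] tray [17.4 10. ]
scene 44 [ 445.6 -202.6   14.9] [ 445. -203.] tray [ 22.9 -51.3]
scene 46 [ 503.  -205.6   15.1] [ 502.7 -206.2] tray [16.9  5.9]
scene 53 [ 556.6 -218.5   15.3] [ 555.2 -219.6] tray [21.3 60.9]
50.2583 [0.18004901 0.05502432 0.32049278]
```

View pics/z7.png

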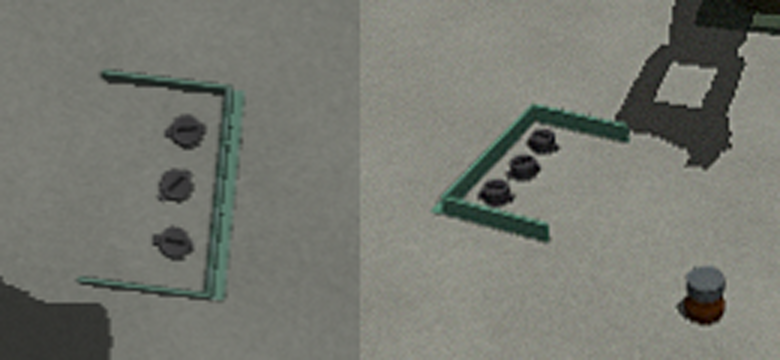

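All three caps lie flat, well inside the tray and separate from each other, at (185,132), (176,186) and (173,243) in the left half of the crop.

```bash
python3 -c "
from rig import ticket;print(ticket.hand_in())"
```

```text
the job is handed in; nothing more can be done
None
```

I swept all three caps into the catch tray, where they lie flat and wholly inside, and handed the job in at about 50 s on the robot's clock; the jar, spare cartridge and steel tray were never touched.

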